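Open the blank tub and put the long turning blank on the comparator

ROBOT

A 6-joint arm with a two-finger parallel gripper is mounted at the origin on the work surface. World frame = base frame: x ahead of the robot, y to its left, z up, the work surface at z = 0. Lengths are in m, angles in degrees, forces in N, time in s.
With the tool pointing down it reaches from about 0.375 to 0.9 m from the base axis. Payload 3.1 kg.
Tool frame: the origin (TCP) lies between the finger pads, 19 mm behind the fingertips; this is the grasp point; z points along the fingers, y is the line along which they close (so a half turn about z gives the same grasp; the last joint's range is limited). The gripper opens to 87 mm and grips with 3 to 60 N. Pads are 19 mm wide; open, the fingers measure 117 mm over their backs; the gripper's body (75 mm by 190 mm) begins 51 mm behind the grasp point.
Start: joints at [66.95, 30.224, 82.088, -0, 67.689, -10.227], TCP at [0.139, 0.609, 0.241] pointing down, gripper open.
Joint ranges: [-176.69, 176.69], [-43.24, 126.21], [12.49, 139.97], [-82, 262], [0, 151.66], [-163.58, 163.58]. Speed limits (degrees/s): [159.86, 159.86, 180, 180, 180, 180].

INTERFACE

Orientations are given as a 3x3 rotation matrix whose columns are the frame's x, y, z axes.
In Python, from rig import bot gives the robot as it stands.
- The arm moves only by the tool move_arm, never from a script. Its argument "increments" is a list of rows, each an object with "xyz": the shift along the tool's x, y, z in mm, a list of three; "roll": the turn about the tool's z in rad; "grip": the opening in per cent of the stroke, from 0 (shut) to 100 (fully open). A call has 1 to 5 rows; each row shifts and turns the commanded pose from where the row before left it, along the tool's axes as they then stand; what a row does not reach is not made up. A row lasts 1/12 s, in which the tool goes at most 41.7 mm and 7.16 degrees, less where a joint would pass 70% of its speed; a pose out of reach is approached as far as the arm can. A call is refused whole if a number of a shift passes 41.7 or a number of a turn 0.125, either way. A call with a gripper value outside its range is refused whole. The fingers move at their own pace and stop on an object; the grip force is fixed at half the most. Time passes only in rows, so rows that do not move let the fingers close. It gives the time, the measured TCP pose, the force, the opening and the grip force at its end, in the units of the state.
- bot.read_state(): the state, without advancing time (a new reading comes with each control period).
- bot.capture(name): name is "side" or "top"; returns (picture, depth): 480x640x3 uint8, red, green, blue; 480x640 float32, m along the optical axis (not along the pixel's ray), 0 where there is no reading.
- bot.camera_model(name): a dict with "intrinsics" (3x3 intrinsics, pixels), "D" ([k1, k2, p1, p2, k3] as OpenCV has them; the pictures are not rectified), "rvec" (rotation vector, rad) and "tvec" (3), from world to camera coordinates, as OpenCV has them. Camera axes: x right, y down, z forward; pixel columns grow to the right and rows downward; lengths in m; the calibration is good to about 2 mm. A picture is of the moment at which its call begins. camera_model takes no time and is no camera call.
- bot.hand_in(): hands the job in; it is judged then, once.
Trained networks look in the newest picture that a camera, given by its name, has taken for a name from the list of things; names that differ only in an ending like _2 or _b are one class to them, and where a whole thing is asked for, a point or a joint stands for the part that bears it (a point fixed in the world has none). Each returns a list of dicts, best first, with "conf" (0 to 1); they miss things now and then, are a little off and sometimes report something else, mostly with a low value. They report only what shows in the picture. A call takes as long as a camera call. They do not tell look-alikes from the thing itself.
- bot.spot_in(label, camera): "at" ([x, y, z] in m, in the coordinates of the camera as it stood for that picture, good to about 4 mm: the middle of the surface that is visible of it).
- bot.trace(label, camera): "mask" (480x640 bool, what is visible of it).
The state is a dict: "time_s": time; "joint_positions": joint angles; "qvel": joint speeds; "tau": joint torques, N m; "position": TCP position; "tcp_rot": TCP orientation; "force": force on the tool from outside, world axes, zero at the start; "moment": the same for the moment, N m; "opening": opening from 0.0 (shut) to 1.0 (fully open); "grasp_force": force on a finger pad.
Only numpy, scipy, OpenCV 4.12 (cv2) and the standard library are available. Lean on these libraries where they do the work, as an engineer would, in place of code of your own. Each camera call takes 0.05 s, during which the arm holds its last target. There are 200 camera calls.

TASK

Tip the tub's lid well up by its tab, its back edge staying on the rim, then lift it off and lay it flat, right way up, on the middle of the rubber mat. Take the longer of the two square turning blanks out, leaving the short one in the tub, and lay it flat on the comparator's anvil with its middle under the foot; let go of it, then slide the gauge head down until the sprung foot is pressed about half way in, and leave it standing there to read the thickness. Set things down rather than drop them, do not drive the foot in to its stop, and leave the jar, the hammer and the drill chuck where they are.

Things in the scene. Friction and masses are not known exactly. Their poses are not given: they have to be found in the camera images.
- tub: Open-topped grey sheet-metal tub fixed to the bench, outside 160 (x) x 170 (y) x 48 mm high, walls and floor 5 mm thick (inside 150 x 160 x 43 deep). Origin: centre of its underside; z up; its front, where the lid's tab is, faces its -x. It stands in either of two places, the mat in the other.
- tub_back (a point): Middle of the top outer edge of the tub's back rim, at (80, 0, 48) mm in the tub's frame.
- lid: Loose grey lid on the tub's rim, 0.16 kg, headed as the tub. Plug 142 x 152 x 6 mm that drops inside the rim with 4 mm play all round, under a panel 168 (x) x 178 (y) x 4 mm with three low ribs on top. Origin: centre of the plug's underside, z up; panel 6 to 10 mm above it; seated, the origin is 42 mm above the tub's underside. A tab stands up from the middle of its front (-x) edge.
- lid_tab (a point): Middle of the outer edge of the lid's tab, mid thickness, at (-107.7, 0, 38.6) mm in the lid's frame. The flat tab, 60 mm wide (y), 4 mm thick, free for 38 mm, runs from here down to its root at (-82, 0, 8) mm: it leans outward, 50 degrees up from level, so a tool pointing at it 40 degrees off vertical (down and towards the lid's back) pinches it across its thickness.
- lid_back (a point): Middle of the underside of the lid panel's back edge, at (84, 0, 6) mm in the lid's frame: the edge on which the lid tips.
- blank_long: Square wooden turning blank, 120 mm long (its x) x 34 x 34 mm, about 0.1 kg. Lies flat in the tub roughly along the tub's x. Origin: centre of its underside.
- blank_short: Square wooden turning blank, 80 mm long (its x) x 34 x 34 mm, about 0.06 kg, lying beside the long one, about 38 mm of space between them (the two may be either way round). Origin: centre of its underside.
- mat: Black rubber bench mat fixed flat on the bench, 250 (x) x 240 (y) x 3 mm. Origin: centre of its underside.
- gauge: Bench comparator (dial gauge stand) fixed to the bench. Cast base 180 (x) x 120 (y) x 26 mm; on it a steel anvil 80 (x) x 70 (y) mm, top 36 mm above the bench, centre 35 mm in front of the base's centre; behind, an upright column 25 mm thick, 70 mm behind the base's centre, top 226 mm above the bench. Origin: centre of its underside; front, with the dial, faces its -x.
- gauge_anvil (a point): Centre of the anvil's top face, straight below the foot, at (-35, 0, 36) mm in the gauge's frame; x, y, z as the gauge's.
- gauge_head (a joint): Height (m, 0 to 0.085) of the relaxed foot's underside above the anvil: the head slides on the column and stays by friction (5 N) where it is left. Its dial, 58 mm across, reaches from 10 mm behind to 18 mm in front of the foot's axis, its lower edge 33 mm and its cap 100 mm above the relaxed foot; an arm 24 mm wide and high joins it to a collar 48 mm across on the column.
- gauge_grip (a point): Middle of the top face of the head's level arm, 43 mm behind the foot's axis and 74 mm above the relaxed foot's underside (moves with the head): here the arm can be pinched across its 24 mm width (y) from above. The arm is free for 33 mm in front of this point (to the dial) and 38 mm behind it (to the collar).
- gauge_foot (a joint): How far the sprung foot is pushed up into the head (m): 0 relaxed, 0.012 fully in; spring about 0.7 N at first touch, 0.25 N more per mm. Thickness read = gauge_head + gauge_foot.
- foot_tip (a point): Centre of the underside of the foot, a flat steel disc 18 mm across.
- jar: Clear jar with white cap, 68 mm across, 110 mm high, loose beyond the work. Origin: centre of its underside. Leave alone.
- hammer: Hammer lying on the bench beyond the work. Leave alone.
- chuck: Steel drill chuck, 56 mm across, 78 mm high, standing loose on the bench. Origin: centre of its underside. Leave alone.
Things that resemble listed ones, but are neither listed nor needed, are in the scene too. What is shaped like the gauge but yellow is not meant. Leave any purple look-alike of the tub alone.

How it is judged (in metres and radians):
On the way, in this order (a step that is already met when the one before it is completed fails the run):
1. the lid is tipped up at least 14 degrees by its tab, its back edge still on the back rim (angle between lid's own z axis and vertical above 0.25 rad and distance between lid_back and tub_back below 0.02 m), for 0.1 s.
2. the lid lies flat, right way up, on the mat, let go (horizontal distance between lid and mat below 0.045 m and height (world z) of lid below 0.008 m and angle between lid's own z axis and vertical below 0.06 rad and contact force between the fingers and lid below 0.1 N), for 0.3 s.
3. the long blank lies flat on the anvil, its middle under the foot, let go, the foot not yet on it (horizontal distance between blank_long and gauge_anvil below 0.02 m and z of blank_long in the frame of gauge_anvil between -0.003 and 0.004 m and angle between blank_long's own z axis and vertical below 0.06 rad and contact force between the fingers and blank_long below 0.1 N and value of joint gauge_foot below 0.001 m), for 0.2 s.
At the end, for the whole second after the job is handed in: Lid flat (3.4 deg), right way up, within 45 mm of the mat's centre; long blank flat on the anvil, its centre within 20 mm of the anvil's; short blank still in the tub; head still, its foot pressed in 2.5 to 9.5 mm by the blank; all let go (all of step 2 and horizontal distance between blank_long and gauge_anvil below 0.02 m and z of blank_long in the frame of gauge_anvil between -0.003 and 0.004 m and angle between blank_long's own z axis and vertical below 0.06 rad and contact force between the fingers and blank_long below 0.1 N and x of blank_short in the frame of tub between -0.075 and 0.075 m and y of blank_short in the frame of tub between -0.08 and 0.08 m and z of blank_short in the frame of tub below 0.04 m and value of joint gauge_foot between 0.0025 and 0.0095 m and linear speed of blank_long below 0.01 m/s and velocity of joint gauge_head between -0.005 and 0.005 m/s); the robot touches nothing.
It fails at once if the lid is dropped (falls free faster than 0.6 m/s) (contact force between the fingers and lid below 0.05 N and linear speed of lid above 0.6 m/s).
It fails at once if the long blank is dropped (falls free faster than 0.6 m/s) (contact force between the fingers and blank_long below 0.05 N and linear speed of blank_long above 0.6 m/s).
It fails at once if the gauge is forced: its foot is driven in to its stop (beyond 11.7 of 12 mm) (value of joint gauge_foot above 0.0117 m).
It fails at once if the jar, the hammer or the drill chuck is moved by more than 30 mm (distance of any of jar, hammer, chuck from where it was at the start of the episode above 0.03 m).
It also fails if it takes over 61 s, if anything falls off the work surface, if the arm or the gripper's body presses on something with over 40 N, if the wrist force passes 120 N, or if a joint passes its speed limit or range.

## Working session

There is one attempt and no reset: what is moved stays moved. The work goes in short steps, Python scripts to look and compute and a tool call to move; the robot and the scene stay as the last step left them, time stands still between calls to the robot, and variables do not carry over. Pictures are saved under pics/ and viewed, at most 10 in all, crops included, and the job is handed in when it is done.

Besides the shell and the picture viewer there is one more tool, called after "Request:" as name(argument=value, ...) on one line, values as JSON. move_arm: Moves the arm, as the interface text tells. Its arguments: {"type":"object","properties":{"increments":{"type":"array"}},"required":["increments"]}

```bash
mkdir -p pics; ls; cat > h.py <<'E'
import numpy as np,cv2
from rig import bot
def cam(n):
    m=bot.camera_model(n);R=cv2.Rodrigues(np.array(m["rvec"],float))[0];return np.array(m["intrinsics"],float),np.array(m["D"],float),R,np.array(m["tvec"],float).ravel()
def c2w(n,p):
    K,D,R,t=cam(n);return (np.asarray(p)-t)@R
def cloud(n,depth):
    K,D,R,t=cam(n);v,u=np.mgrid[0:480,0:640]
    q=cv2.undistortPoints(np.stack([u.ravel(),v.ravel()],1).astype(np.float64)[:,None],K,D)[:,0]
    P=np.c_[q,np.ones(len(q))]*depth.reshape(-1,1)
    W=((P-t)@R).reshape(480,640,3);W[depth<=0]=np.nan;return W
E
python3 - <<'E'
from h import *
np.set_printoptions(precision=3,suppress=True)
ims=[]
for n in("top","side"):
    im,d=bot.capture(n);np.savez(f"/tmp/{n}.npz",im=im,d=d)
    ims.append(im)
    cv2.imwrite(f"pics/{n}0.png",im[:,:,::-1])
    for l in("tub","lid","lid_tab","mat","gauge","gauge_anvil","gauge_grip","foot_tip","jar","hammer","chuck"):
        try:
            for r in bot.spot_in(l,n)[:3]: print(n,l,round(r["conf"],2),c2w(n,r["at"]))
        except Exception as e: print(n,l,e)
    K,D,R,t=cam(n);print(n,"cam",-R.T@t)
E
```

```text
pics
top tub 0.71 [ 0.499 -0.211 -0.001]
top tub 0.68 [ 0.247 -0.34   0.005]
top lid 0.92 [ 0.51  -0.306  0.051]
top lid_tab 0.73 [ 0.513 -0.305  0.056]
top lid_tab 0.29 [0.509 0.323 0.182]
top mat 0.93 [0.546 0.01  0.   ]
top mat 0.52 [ 0.495 -0.211  0.002]
top gauge 0.98 [0.507 0.308 0.034]
top gauge 0.89 [0.73  0.354 0.034]
top gauge_anvil 0.98 [0.729 0.36  0.04 ]
top gauge_anvil 0.64 [0.505 0.304 0.035]
top gauge_grip 0.9 [0.509 0.32  0.182]
top gauge_grip 0.57 [0.745 0.361 0.112]
top jar 0.76 [0.736 0.128 0.111]
top hammer 0.88 [ 0.778 -0.066  0.025]
top chuck 0.71 [ 0.71  -0.341  0.062]
top cam [ 0.345 -0.021  1.37 ]
side tub 0.74 [ 0.428 -0.359  0.022]
side tub 0.74 [ 0.253 -0.339  0.003]
side lid 0.9 [ 0.503 -0.31   0.053]
side lid 0.65 [ 0.427 -0.362  0.023]
side mat 0.65 [ 0.535 -0.002  0.001]
side mat 0.65 [0.506 0.28  0.18 ]
side gauge 0.98 [0.506 0.302 0.03 ]
side gauge 0.67 [0.727 0.343 0.035]
side gauge_anvil 0.89 [0.727 0.347 0.038]
side gauge_anvil 0.56 [0.502 0.304 0.031]
side gauge_grip 0.66 [0.736 0.348 0.105]
side foot_tip 0.63 [ 0.425 -0.361  0.021]
side jar 0.68 [0.737 0.11  0.068]
side hammer 0.87 [ 0.767 -0.082  0.02 ]
side chuck 0.59 [ 0.7   -0.361  0.052]
side cam [ 0.064 -0.79   0.848]
```

View pics/top0.png

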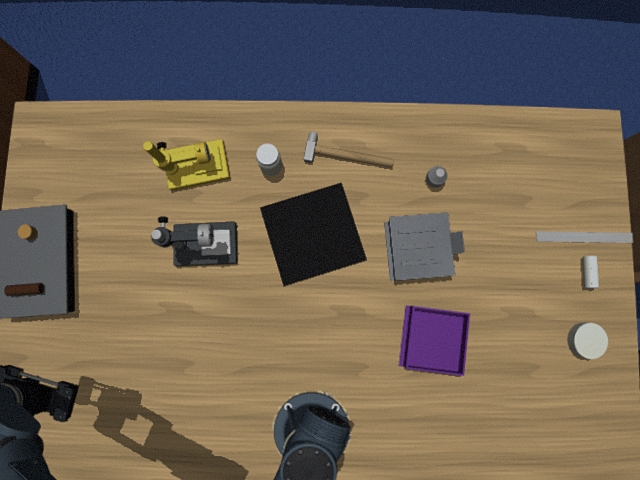

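View pics/side0.png

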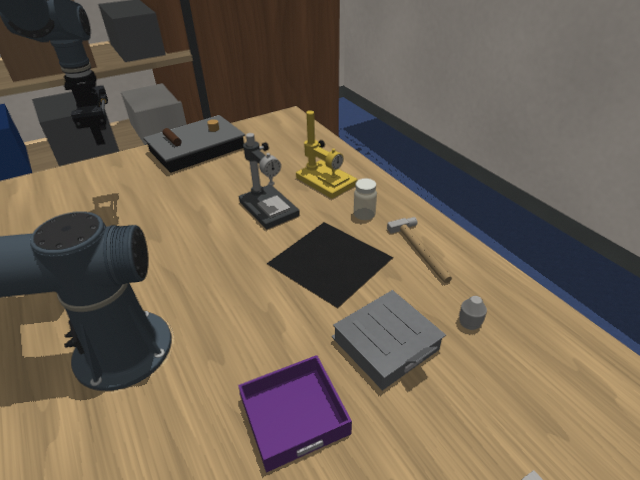

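```bash
cat > m.py <<'E'
from h import *
np.set_printoptions(precision=4,suppress=True)
def rect(P):
    c,s,a=cv2.minAreaRect((P[:,:2]*1000).astype(np.float32));return np.array(c),np.array(s),a
E
python3 - <<'E'
from m import *
s=bot.read_state();print(s["position"],s["tcp_rot"],s["opening"],s["force"])
for n in("top","side"):
    im,d=bot.capture(n);W=cloud(n,d);Z=W[...,2]
    for l in("lid","mat","gauge","gauge_anvil"):
        for r in bot.trace(l,n)[:2]:
            P=W[r["mask"]];P=P[np.isfinite(P).all(1)]
            print(n,l,round(r["conf"],2),len(P),np.median(P,0),np.percentile(P[:,2],[2,25,75,98]))
            zr={"lid":(.044,.06),"mat":(-.01,.015),"gauge":(.015,.04),"gauge_anvil":(.03,.044)}[l]
            Q=P[(P[:,2]>zr[0])&(P[:,2]<zr[1])]
            if len(Q)>20: print("   ",len(Q),rect(Q),np.median(Q[:,2]))
    # gauge tall parts
    m=(W[...,0]>.4)&(W[...,0]<.62)&(W[...,1]>.2)&(W[...,1]<.46)&(Z>.06)
    P=W[m]
    for a in np.arange(.06,.25,.01):
        Q=P[(P[:,2]>a)&(P[:,2]<=a+.01)]
        if len(Q)>4: print("  z%.2f"%a,len(Q),Q[:,:2].min(0),Q[:,:2].max(0),Q.mean(0))
    m=(W[...,0]>.4)&(W[...,0]<.62)&(W[...,1]>-.46)&(W[...,1]<-.2)&(Z>.058)
    P=W[m];print("tab",len(P),P.min(0) if len(P) else 0,P.max(0) if len(P) else 0, P.mean(0))
E
```

```text
[0.1387 0.6094 0.2413] [[-0.9751  0.2219 -0.    ]
 [ 0.2219  0.9751  0.0001]
 [ 0.      0.     -1.    ]] 1.0040849089749098 [ 0.4769 -0.4431  1.1981]
top lid 0.95 4037 [ 0.5107 -0.3044  0.0527] [0.0462 0.0507 0.0548 0.0738]
    3775 (array([ 511.0948, -302.7578]), array([179.269 , 175.6854]), 5.065855503082275) 0.052559739599697314
top lid 0.18 3106 [0.5021 0.307  0.0336] [0.0178 0.0262 0.1832 0.224 ]
top mat 0.86 7275 [0.546  0.0062 0.0032] [-0.0027  0.0013  0.0051  0.009 ]
    7275 (array([547.824,   6.225]), array([249.1238, 254.9375]), 17.552330017089844) 0.003199024392905326
top gauge 0.87 2977 [0.7312 0.356  0.0332] [0.0033 0.0256 0.1095 0.2235]
    1709 (array([745.8957, 350.2504]), array([122.396, 180.748]), 11.065367698669434) 0.02730608388241404
top gauge 0.7 3154 [0.5025 0.3081 0.0333] [0.0167 0.0262 0.1829 0.2239]
    1979 (array([511.4946, 313.2282]), array([121.5443, 180.9467]), 3.641671657562256) 0.027366850738523553
top gauge_anvil 0.72 3122 [0.5024 0.3077 0.0333] [0.0175 0.0262 0.1828 0.224 ]
    701 (array([509.5942, 313.4147]), array([115.4795, 175.4041]), 2.203486
[... 2907 characters left out ...]
7 0.3529 0.1345]
  z0.14 17 [0.4877 0.256 ] [0.5311 0.3698] [0.5097 0.2845 0.1473]
  z0.15 66 [0.4825 0.2549] [0.5371 0.3892] [0.5031 0.3012 0.1551]
  z0.16 113 [0.4826 0.2517] [0.5549 0.3862] [0.5069 0.3045 0.1653]
  z0.17 152 [0.4829 0.2524] [0.5584 0.3934] [0.5106 0.3128 0.1751]
  z0.18 208 [0.4819 0.2543] [0.5585 0.3935] [0.5087 0.3196 0.1844]
  z0.19 181 [0.4831 0.2541] [0.5337 0.3977] [0.506  0.3194 0.195 ]
  z0.20 52 [0.4946 0.2562] [0.5205 0.3842] [0.508  0.3246 0.2039]
  z0.21 29 [0.4935 0.2689] [0.5167 0.3799] [0.5041 0.3659 0.2145]
  z0.22 46 [0.493  0.3666] [0.5179 0.3943] [0.5044 0.3795 0.225 ]
tab 170 [ 0.4632 -0.4103  0.0583] [ 0.549  -0.2718  0.0839] [ 0.5142 -0.3976  0.0728]
```

Request:
move_arm(increments=[{"xyz": [0, 0, -20], "roll": 0.125, "grip": 100}, {"xyz": [0, 0, -20], "roll": 0.125, "grip": 100}, {"xyz": [0, 0, -20], "roll": 0.125, "grip": 100}, {"xyz": [0, 0, -20], "roll": 0.125, "grip": 100}, {"xyz": [0, 0, -20], "roll": 0.125, "grip": 100}])

```text
time_s: 2.12
position: [0.1386, 0.6093, 0.3422]
tcp_rot: [[-0.656, 0.755, -0.0], [0.755, 0.656, -0.0], [-0.0, -0.0, -1.0]]
force: [-0.1, 0.2, -0.1]
opening: 0.996
grasp_force: 0.0
```

Request:
move_arm(increments=[{"xyz": [0, 0, 0], "roll": 0.125, "grip": 100}, {"xyz": [0, 0, 0], "roll": 0.125, "grip": 100}, {"xyz": [0, 0, 0], "roll": 0.125, "grip": 100}, {"xyz": [0, 0, 0], "roll": 0.125, "grip": 100}, {"xyz": [0, 0, 0], "roll": 0.125, "grip": 100}])

```text
time_s: 2.53
position: [0.1386, 0.6093, 0.3413]
tcp_rot: [[-0.091, 0.996, 0.0], [0.996, 0.091, 0.0], [0.0, 0.0, -1.0]]
force: [-0.8, 0.1, 0.9]
opening: 0.998
grasp_force: 0.0
```

```bash
python3 - <<'E'
from m import *
s=bot.read_state();print(s["position"],s["tcp_rot"],s["time_s"],s["force"])
ANS=[]
for n in("top","side"):
    im,d=bot.capture(n);W=cloud(n,d)
    P=W[(W[...,0]>.38)&(W[...,0]<.65)&(W[...,1]>-.44)&(W[...,1]<-.2)]
    T=P[(P[:,2]>.06)&(P[:,1]<-.38)];L=P[(P[:,2]>.044)&(P[:,2]<.056)&(P[:,1]>-.39)]
    print(n,"tab",len(T),T.mean(0),rect(T),"lid",rect(L))
    G=W[(W[...,0]>.4)&(W[...,0]<.62)&(W[...,1]>.31)&(W[...,1]<.335)&(W[...,2]>.17)&(W[...,2]<.2)]
    if len(G): print("arm",len(G),np.median(G,0),G.min(0),G.max(0))
E
```

```text
[0.1386 0.6093 0.3413] [[-0.0907  0.9959  0.    ]
 [ 0.9959  0.0907  0.    ]
 [ 0.      0.     -1.    ]] 2.5333 [-0.7637  0.1289  0.9225]
top tab 217 [ 0.5192 -0.3959  0.0722] (array([ 519.225, -393.825]), array([59.046 , 28.0344]), 6.092189788818359) lid (array([ 510.8256, -300.9413]), array([178.7258, 171.4848]), 5.537469863891602)
arm 102 [0.5097 0.3227 0.1846] [0.498  0.3101 0.1702] [0.5222 0.3349 0.1894]
side tab 156 [ 0.5147 -0.3993  0.074 ] (array([ 516.942 , -397.6249]), array([60.9596, 20.4426]), 3.2123863697052) lid (array([ 508.4406, -300.4074]), array([181.1085, 171.7769]), 5.399631977081299)
arm 47 [0.505  0.3232 0.183 ] [0.4957 0.3119 0.1703] [0.5208 0.3345 0.1857]
```

Request:
move_arm(increments=[{"xyz": [-29.5, 22.8, 0], "roll": 0, "grip": 100}, {"xyz": [-29.5, 22.8, 0], "roll": 0, "grip": 100}, {"xyz": [-29.5, 22.8, 0], "roll": 0, "grip": 100}, {"xyz": [-29.5, 22.8, 0], "roll": 0, "grip": 100}, {"xyz": [-29.5, 22.8, 0], "roll": 0, "grip": 100}])

```text
time_s: 3.05
position: [0.2671, 0.4723, 0.3413]
tcp_rot: [[-0.101, 0.995, 0.0], [0.995, 0.101, 0.0], [0.0, 0.0, -1.0]]
force: [1.5, 0.0, -0.3]
opening: 1.002
grasp_force: 0.0
```

Request:
move_arm(increments=[{"xyz": [-29.5, 22.8, 0], "roll": 0, "grip": 100}, {"xyz": [-29.5, 22.8, 0], "roll": 0, "grip": 100}, {"xyz": [-29.5, 22.8, 0], "roll": 0, "grip": 100}, {"xyz": [-29.5, 22.8, 0], "roll": 0, "grip": 100}, {"xyz": [-29.5, 22.8, 0], "roll": 0, "grip": 100}])

```text
time_s: 3.47
position: [0.3951, 0.3364, 0.3415]
tcp_rot: [[-0.101, 0.995, 0.0], [0.995, 0.101, 0.0], [0.0, 0.0, -1.0]]
force: [-0.2, 0.3, -0.3]
opening: 1.003
grasp_force: 0.0
```

Request:
move_arm(increments=[{"xyz": [-29.5, 22.8, 0], "roll": 0, "grip": 100}, {"xyz": [-29.5, 22.8, 0], "roll": 0, "grip": 100}, {"xyz": [-29.5, 22.8, 0], "roll": 0, "grip": 100}, {"xyz": [-29.5, 22.8, 0], "roll": 0, "grip": 100}, {"xyz": [-29.5, 22.8, 0], "roll": 0, "grip": 100}])

```text
time_s: 3.88
position: [0.5229, 0.2005, 0.3415]
tcp_rot: [[-0.1, 0.995, 0.0], [0.995, 0.1, 0.0], [0.0, 0.0, -1.0]]
force: [0.3, 0.8, -0.5]
opening: 1.001
grasp_force: 0.0
```

Request:
move_arm(increments=[{"xyz": [-39.7, -3.7, 0], "roll": 0, "grip": 100}, {"xyz": [-39.7, -3.7, 0], "roll": 0, "grip": 100}, {"xyz": [-39.7, -3.7, 0], "roll": 0, "grip": 100}, {"xyz": [-39.7, -3.7, 0], "roll": 0, "grip": 100}, {"xyz": [-39.7, -3.7, 0], "roll": 0, "grip": 100}])

```text
time_s: 4.3
position: [0.5224, 0.0009, 0.3414]
tcp_rot: [[-0.101, 0.995, 0.0], [0.995, 0.101, -0.0], [-0.0, 0.0, -1.0]]
force: [0.6, -0.4, -0.1]
opening: 1.0
grasp_force: 0.0
```

Request:
move_arm(increments=[{"xyz": [-39.7, -3.7, 0], "roll": 0, "grip": 100}, {"xyz": [-39.7, -3.7, 0], "roll": 0, "grip": 100}, {"xyz": [-39.7, -3.7, 0], "roll": 0, "grip": 100}, {"xyz": [-39.7, -3.7, 0], "roll": 0, "grip": 100}, {"xyz": [-39.7, -3.7, 0], "roll": 0, "grip": 100}])

```text
time_s: 4.72
position: [0.5232, -0.1986, 0.3415]
tcp_rot: [[-0.1, 0.995, 0.0], [0.995, 0.1, -0.0], [-0.0, 0.0, -1.0]]
force: [0.4, -0.3, -0.0]
opening: 1.003
grasp_force: 0.0
```

Request:
move_arm(increments=[{"xyz": [-39.7, -3.7, 0], "roll": 0, "grip": 100}, {"xyz": [-39.7, -3.7, 0], "roll": 0, "grip": 100}, {"xyz": [-39.7, -3.7, 0], "roll": 0, "grip": 100}, {"xyz": [-39.7, -3.7, 0], "roll": 0, "grip": 100}, {"xyz": [-39.7, -3.7, 0], "roll": 0, "grip": 100}])

```text
time_s: 5.13
position: [0.524, -0.3979, 0.3413]
tcp_rot: [[-0.1, 0.995, 0.0], [0.995, 0.1, 0.0], [0.0, 0.0, -1.0]]
force: [0.5, 0.3, -0.0]
opening: 1.004
grasp_force: 0.0
```

Request:
move_arm(increments=[{"xyz": [-2, -5.7, 35], "roll": 0, "grip": 100}, {"xyz": [0, 0, 40], "roll": 0, "grip": 100}, {"xyz": [0, 0, 40], "roll": 0, "grip": 100}, {"xyz": [0, 0, 40], "roll": 0, "grip": 100}, {"xyz": [0, 0, 40], "roll": 0, "grip": 100}])

```text
time_s: 5.55
position: [0.5187, -0.3987, 0.1448]
tcp_rot: [[-0.1, 0.995, 0.001], [0.995, 0.1, -0.001], [-0.001, 0.001, -1.0]]
force: [0.9, -1.2, -0.2]
opening: 1.002
grasp_force: 0.0
```

Request:
move_arm(increments=[{"xyz": [0, 0, 20], "roll": 0, "grip": 100}, {"xyz": [0, 0, 20], "roll": 0, "grip": 100}, {"xyz": [0, 0, 15], "roll": 0, "grip": 100}, {"xyz": [0, 0, 15], "roll": 0, "grip": 100}, {"xyz": [0, 0, 8], "roll": 0, "grip": 100}])

```text
time_s: 5.97
position: [0.5182, -0.3978, 0.0661]
tcp_rot: [[-0.1, 0.995, -0.002], [0.995, 0.1, 0.002], [0.003, -0.002, -1.0]]
force: [-0.4, 0.5, -0.3]
opening: 1.0
grasp_force: 0.0
```

Request:
move_arm(increments=[{"xyz": [0, 0, 0], "roll": 0, "grip": 0}, {"xyz": [0, 0, 0], "roll": 0, "grip": 0}, {"xyz": [0, 0, 0], "roll": 0, "grip": 0}, {"xyz": [0, 0, 0], "roll": 0, "grip": 0}, {"xyz": [0, 0, 0], "roll": 0, "grip": 0}])

```text
time_s: 6.38
position: [0.5194, -0.399, 0.0695]
tcp_rot: [[-0.097, 0.995, 0.001], [0.995, 0.097, -0.002], [-0.002, 0.001, -1.0]]
force: [1.0, 0.3, 0.1]
opening: 0.708
grasp_force: 0.0
```

Request:
move_arm(increments=[{"xyz": [0, 0, 0], "roll": 0, "grip": 0}, {"xyz": [0, 0, 0], "roll": 0, "grip": 0}, {"xyz": [0, 0, 0], "roll": 0, "grip": 0}])

```text
time_s: 6.63
position: [0.5195, -0.3991, 0.0694]
tcp_rot: [[-0.097, 0.995, 0.002], [0.995, 0.097, -0.001], [-0.002, 0.001, -1.0]]
force: [-0.6, 0.7, 5.1]
opening: 0.681
grasp_force: 30.0
```

Request:
move_arm(increments=[{"xyz": [2.5, 0, -15.8], "roll": 0, "grip": 0}, {"xyz": [3.9, 0, -15.5], "roll": 0, "grip": 0}, {"xyz": [5.3, 0, -15.1], "roll": 0, "grip": 0}, {"xyz": [6.5, 0, -14.6], "roll": 0, "grip": 0}, {"xyz": [0, 0, 0], "roll": 0, "grip": 0}])

```text
time_s: 7.05
position: [0.5183, -0.3799, 0.133]
tcp_rot: [[-0.098, 0.995, 0.004], [0.995, 0.098, -0.003], [-0.003, 0.003, -1.0]]
force: [0.5, -0.9, -1.2]
opening: 0.677
grasp_force: 30.0
```

Request:
move_arm(increments=[{"xyz": [0, 0, 0], "roll": 0, "grip": 0}, {"xyz": [0, 0, 0], "roll": 0, "grip": 0}])

```text
time_s: 7.22
position: [0.517, -0.3801, 0.1293]
tcp_rot: [[-0.097, 0.995, -0.0], [0.995, 0.097, -0.0], [-0.0, -0.0, -1.0]]
force: [-1.2, 0.4, -1.6]
opening: 0.681
grasp_force: 30.0
```

```bash
python3 - <<'E'
from m import *
im,d=bot.capture("side");W=cloud("side",d)
cv2.imwrite("pics/tip.png",cv2.resize(im[200:480,250:550,::-1],None,fx=2,fy=2))
for r in bot.trace("lid","side")[:1]:
    P=W[r["mask"]];P=P[np.isfinite(P).all(1)]
    ex=np.array([-.093,.9957,0]);c=np.array([.5097,-.302,0])
    u=(P-c)@ex;z=P[:,2]
    for a in np.arange(-.11,.1,.02):
        k=(u>a)&(u<a+.02)
        if k.sum()>10: print(round(a+.01,2),k.sum(),np.median(z[k]))
E
```

```text
-0.06 153 0.11062533220438764
-0.04 203 0.11005117417910004
-0.02 178 0.10924603141520473
0.0 183 0.10861016757008428
0.02 264 0.10786172277946211
0.04 469 0.10721103299283809
0.06 501 0.10632824144484407
0.08 506 0.10565681220110118
0.1 356 0.1045976340067917
```

View pics/tip.png

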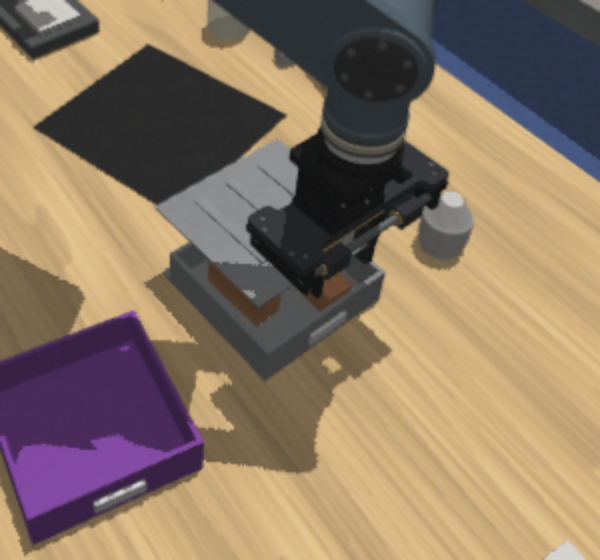

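Request:
move_arm(increments=[{"xyz": [-9.1, 0, 0], "roll": 0, "grip": 0}, {"xyz": [-9.1, 0, 10], "roll": 0, "grip": 0}, {"xyz": [0, 0, 20], "roll": 0, "grip": 0}, {"xyz": [0, 0, 15], "roll": 0, "grip": 0}, {"xyz": [0, 0, 5], "roll": 0, "grip": 0}])

```text
time_s: 7.73
position: [0.5174, -0.3986, 0.0755]
tcp_rot: [[-0.096, 0.995, -0.003], [0.995, 0.096, 0.003], [0.004, -0.003, -1.0]]
force: [-0.7, -0.3, -1.4]
opening: 0.679
grasp_force: 30.0
```

Request:
move_arm(increments=[{"xyz": [0, 0, 5], "roll": 0, "grip": 0}, {"xyz": [0, 0, 5], "roll": 0, "grip": 0}, {"xyz": [0, 0, 0], "roll": 0, "grip": 0}])

```text
time_s: 7.98
position: [0.5188, -0.3992, 0.0696]
tcp_rot: [[-0.097, 0.995, -0.0], [0.995, 0.097, -0.0], [-0.0, -0.0, -1.0]]
force: [-0.8, 0.6, -0.6]
opening: 0.678
grasp_force: 30.0
```

```bash
cat > lid.py <<'E'
from m import *
def lid(c=(.5097,-.302),yaw=5.4):
    im,d=bot.capture("side");W=cloud("side",d)
    t=np.deg2rad(yaw);ex=np.array([-np.sin(t),np.cos(t),0])
    for r in bot.trace("lid","side")[:1]:
        P=W[r["mask"]];P=P[np.isfinite(P).all(1)]
        c=np.array([*c,0]);u=(P-c)@ex;z=P[:,2]
        k=(u>-.07)&(u<.12)&(z>.0);f=np.polyfit(u[k],z[k],1)
        k&=abs(np.polyval(f,u)-z)<.01;f=np.polyfit(u[k],z[k],1);print("conf",r["conf"],"tilt",-np.rad2deg(np.arctan(f[0])),"z0",f[1],rect(P[k]))
    return im
if __name__=="__main__": lid()
E
python3 lid.py; python3 -c "
from rig import bot;s=bot.read_state();print(s['position'],s['force'],s['time_s'])"
```

```text
[ 0.51915393 -0.39913313  0.0698132 ] [-0.87481176 -0.18937595 -1.70806319] 8.0833Traceback (most recent call last):
  File "lid.py", line 11, in <module>
    if __name__=="__main__": lid()
                             ~~~^^
  File "lid.py", line 8, in lid
    k=(u>-.07)&(u<.12)&(z>.0);f=np.polyfit(u[k],z[k],1)
                                ~~~~~~~~~~^^^^^^^^^^^^^
    raise TypeError("expected non-empty vector for x")
TypeError: expected non-empty vector for x
```

Request:
move_arm(increments=[{"xyz": [0, 0, 1], "roll": 0, "grip": 0}, {"xyz": [0, 0, 0], "roll": 0, "grip": 90}, {"xyz": [0, 0, 0], "roll": 0, "grip": 90}, {"xyz": [0, 0, 0], "roll": 0, "grip": 90}, {"xyz": [0, 0, 0], "roll": 0, "grip": 90}])

```text
time_s: 8.5
position: [0.5191, -0.3985, 0.0683]
tcp_rot: [[-0.097, 0.995, 0.0], [0.995, 0.097, -0.0], [-0.0, 0.0, -1.0]]
force: [-0.6, 0.5, -0.2]
opening: 0.864
grasp_force: 0.0
```

Request:
move_arm(increments=[{"xyz": [-4, 0, -14], "roll": 0, "grip": 90}, {"xyz": [0, 0, -13], "roll": 0, "grip": 90}, {"xyz": [0, 0, 0], "roll": 0, "grip": 90}, {"xyz": [0, 0, 0], "roll": 0, "grip": 90}])

```text
time_s: 8.83
position: [0.5199, -0.403, 0.0965]
tcp_rot: [[-0.097, 0.995, 0.002], [0.995, 0.097, -0.002], [-0.002, 0.002, -1.0]]
force: [0.0, 0.3, 0.2]
opening: 0.896
grasp_force: 0.0
```

```bash
cat > lid.py <<'E'
from m import *
def lid(c=(.5097,-.302),yaw=5.4):
    im,d=bot.capture("side");W=cloud("side",d)
    t=np.deg2rad(yaw);ex=np.array([-np.sin(t),np.cos(t),0]);ey=np.array([-np.cos(t),-np.sin(t),0])
    P=W.reshape(-1,3);C=im.reshape(-1,3).astype(int)
    g=np.isfinite(P).all(1)&(np.ptp(C,1)<30)&(C.mean(1)>80)
    P=P[g];u=(P-[*c,0])@ex;v=(P-[*c,0])@ey;z=P[:,2]
    k=(u>-.085)&(u<.12)&(abs(v)<.1)&(z>.046)&(z<.2)
    P=P[k];u=u[k];z=z[k]
    k=u>-9
    for i in range(6): f=np.polyfit(u[k],z[k],1);k=abs(np.polyval(f,u)-z)<(.02 if i<3 else .006)
    print(k.sum(),len(k),"tilt",-np.rad2deg(np.arctan(f[0])),"z0",f[1],"back u max",np.percentile(u[k],99),rect(P[k]))
    return im
if __name__=="__main__":
    lid();s=bot.read_state();print(s["position"],s["opening"],s["time_s"],s["force"])
E
python3 lid.py
```

```text
3103 3116 tilt 0.22991723070743988 z0 0.05143417925137862 back u max 0.08474333692429502 (array([ 507.6305, -298.356 ]), array([178.9832, 169.0003]), 5.303493022918701)
[ 0.5194 -0.4025  0.0957] 0.8958223594710367 8.8833 [-0.1847  0.706  -0.9143]
```

Request:
move_arm(increments=[{"xyz": [0, 0, 0], "roll": 0, "grip": 0}, {"xyz": [0, 0, 0], "roll": 0, "grip": 0}, {"xyz": [0, 0, 0], "roll": 0, "grip": 0}, {"xyz": [0, 0, 0], "roll": 0, "grip": 0}, {"xyz": [0, 0, 0], "roll": 0, "grip": 0}])

```text
time_s: 9.3
position: [0.5191, -0.4023, 0.0948]
tcp_rot: [[-0.097, 0.995, -0.001], [0.995, 0.097, 0.001], [0.001, -0.0, -1.0]]
force: [-1.1, -0.5, -1.3]
opening: 0.664
grasp_force: 30.0
```

Request:
move_arm(increments=[{"xyz": [0, 0, 0], "roll": 0, "grip": 0}, {"xyz": [1.6, 0, -8.3], "roll": 0, "grip": 0}, {"xyz": [1.9, 0, -8.2], "roll": 0, "grip": 0}, {"xyz": [2.2, 0, -8.1], "roll": 0, "grip": 0}, {"xyz": [2.6, 0, -8], "roll": 0, "grip": 0}])

```text
time_s: 9.72
position: [0.5185, -0.3939, 0.129]
tcp_rot: [[-0.097, 0.995, 0.0], [0.995, 0.097, -0.0], [-0.0, 0.0, -1.0]]
force: [-0.4, -0.0, -1.8]
opening: 0.661
grasp_force: 30.0
```

```bash
python3 lid.py
```

```text
2495 2642 tilt 10.99418256539122 z0 0.06720935540821729 back u max 0.08470485457907721 (array([ 507.1522, -297.5145]), array([179.4962, 166.7946]), 5.05573034286499)
[ 0.5191 -0.394   0.1308] 0.6636563416651831 9.7667 [ 0.0808 -0.2184 -0.8769]
```

Request:
move_arm(increments=[{"xyz": [3, 0, -7.9], "roll": 0, "grip": 0}, {"xyz": [3.3, 0, -7.7], "roll": 0, "grip": 0}, {"xyz": [3.6, 0, -7.6], "roll": 0, "grip": 0}, {"xyz": [3.9, 0, -7.4], "roll": 0, "grip": 0}, {"xyz": [0, 0, 0], "roll": 0, "grip": 0}])

```text
time_s: 10.18
position: [0.5176, -0.38, 0.1604]
tcp_rot: [[-0.098, 0.995, 0.001], [0.995, 0.098, -0.001], [-0.001, 0.001, -1.0]]
force: [-0.2, -0.2, -1.8]
opening: 0.664
grasp_force: 30.0
```

Request:
move_arm(increments=[{"xyz": [0, 0, 0], "roll": 0, "grip": 0}, {"xyz": [0, 0, 0], "roll": 0, "grip": 0}])

```text
time_s: 10.35
position: [0.5172, -0.3806, 0.1584]
tcp_rot: [[-0.097, 0.995, 0.0], [0.995, 0.097, -0.0], [-0.0, 0.0, -1.0]]
force: [-0.8, -0.2, -0.5]
opening: 0.657
grasp_force: 30.0
```

```bash
python3 lid.py
```

```text
1677 1860 tilt 20.71830529163172 z0 0.08275411480263743 back u max 0.08464654140182337 (array([ 507.2914, -294.0369]), array([178.1668, 160.064 ]), 5.522713661193848)
[ 0.5171 -0.3806  0.1582] 0.6633251594265914 10.4 [-0.4968 -0.3616 -1.6104]
```

Request:
move_arm(increments=[{"xyz": [-7.5, 0, 15], "roll": 0, "grip": 0}, {"xyz": [-6.3, 0, 15.6], "roll": 0, "grip": 0}, {"xyz": [-4.8, 0, 16.1], "roll": 0, "grip": 0}, {"xyz": [-3.5, 0, 12], "roll": 0, "grip": 0}, {"xyz": [0, 0, 3.5], "roll": 0, "grip": 0}])

```text
time_s: 10.82
position: [0.5186, -0.4033, 0.0942]
tcp_rot: [[-0.096, 0.995, -0.002], [0.995, 0.096, 0.001], [0.001, -0.002, -1.0]]
force: [-2.2, -0.6, 6.1]
opening: 0.664
grasp_force: 30.0
```

Request:
move_arm(increments=[{"xyz": [0, 0, 1], "roll": 0, "grip": 0}, {"xyz": [0, 0, 0], "roll": 0, "grip": 90}, {"xyz": [0, 0, 0], "roll": 0, "grip": 90}, {"xyz": [0, 0, 0], "roll": 0, "grip": 90}, {"xyz": [0, 0, 0], "roll": 0, "grip": 90}])

```text
time_s: 11.23
position: [0.5196, -0.4023, 0.0959]
tcp_rot: [[-0.097, 0.995, 0.001], [0.995, 0.097, -0.0], [-0.0, 0.001, -1.0]]
force: [0.2, 0.4, -0.6]
opening: 0.861
grasp_force: 0.0
```

```bash
python3 lid.py
```

```text
3054 3065 tilt 0.2649450214909598 z0 0.051514660823341996 back u max 0.08429186000760984 (array([ 507.1869, -299.7896]), array([178.4004, 169.0248]), 5.294188499450684)
[ 0.5195 -0.4023  0.0958] 0.8738389032475469 11.2833 [-0.0172 -0.2605 -0.3745]
```

Request:
move_arm(increments=[{"xyz": [2, 0, 13], "roll": 0, "grip": 90}, {"xyz": [2.5, 0, 14], "roll": 0, "grip": 90}, {"xyz": [0, 0, 0], "roll": 0, "grip": 0}, {"xyz": [0, 0, 0], "roll": 0, "grip": 0}, {"xyz": [0, 0, 0], "roll": 0, "grip": 0}])

```text
time_s: 11.7
position: [0.5192, -0.3983, 0.0689]
tcp_rot: [[-0.097, 0.995, 0.001], [0.995, 0.097, -0.001], [-0.001, 0.001, -1.0]]
force: [0.1, 0.3, -0.0]
opening: 0.753
grasp_force: 0.0
```

Request:
move_arm(increments=[{"xyz": [0, 0, 0], "roll": 0, "grip": 0}, {"xyz": [0, 0, 0], "roll": 0, "grip": 0}, {"xyz": [0, 0, 0], "roll": 0, "grip": 0}, {"xyz": [0, 0, 0], "roll": 0, "grip": 0}])

```text
time_s: 12.03
position: [0.5193, -0.3986, 0.0692]
tcp_rot: [[-0.097, 0.995, 0.001], [0.995, 0.097, -0.001], [-0.002, 0.001, -1.0]]
force: [0.2, 0.0, 3.2]
opening: 0.681
grasp_force: 30.0
```

Request:
move_arm(increments=[{"xyz": [0, 0, -5], "roll": 0, "grip": 0}, {"xyz": [0, 0, -8], "roll": 0, "grip": 0}, {"xyz": [0, 0, -12], "roll": 0, "grip": 0}, {"xyz": [0, 0, -12], "roll": 0, "grip": 0}, {"xyz": [0, 0, -12], "roll": 0, "grip": 0}])

```text
time_s: 12.45
position: [0.5189, -0.3981, 0.1187]
tcp_rot: [[-0.097, 0.995, 0.0], [0.995, 0.097, -0.0], [-0.0, 0.0, -1.0]]
force: [0.4, 0.2, -1.9]
opening: 0.681
grasp_force: 30.0
```

Request:
move_arm(increments=[{"xyz": [0, 0, -11], "roll": 0, "grip": 0}, {"xyz": [0, 0, 0], "roll": 0, "grip": 0}, {"xyz": [0, 0, 0], "roll": 0, "grip": 0}])

```text
time_s: 12.7
position: [0.5193, -0.3986, 0.1297]
tcp_rot: [[-0.097, 0.995, 0.002], [0.995, 0.097, -0.002], [-0.002, 0.002, -1.0]]
force: [0.2, 0.2, -2.0]
opening: 0.679
grasp_force: 30.0
```

```bash
python3 lid.py
```

```text
2902 3086 tilt 1.7253138398302934 z0 0.10926930297766861 back u max 0.08416358876670466 (array([ 508.8394, -298.6822]), array([180.6779, 167.7369]), 6.309631824493408)
[ 0.5188 -0.398   0.1287] 0.6813242922285426 12.75 [-0.1333  1.1813 -1.4791]
```

Request:
move_arm(increments=[{"xyz": [15, 3.4, 0], "roll": 0, "grip": 0}, {"xyz": [30.2, 6.8, 0], "roll": 0, "grip": 0}, {"xyz": [30.2, 6.8, 0], "roll": 0, "grip": 0}, {"xyz": [30.2, 6.8, 0], "roll": 0, "grip": 0}, {"xyz": [30.2, 6.8, 0], "roll": 0, "grip": 0}])

```text
time_s: 13.17
position: [0.5352, -0.257, 0.1272]
tcp_rot: [[-0.096, 0.995, -0.002], [0.995, 0.096, 0.002], [0.002, -0.002, -1.0]]
force: [0.5, 0.1, -3.3]
opening: 0.683
grasp_force: 30.0
```

Request:
move_arm(increments=[{"xyz": [30.2, 6.8, 0], "roll": 0, "grip": 0}, {"xyz": [30.2, 6.8, 0], "roll": 0, "grip": 0}, {"xyz": [30.2, 6.8, 0], "roll": 0, "grip": 0}, {"xyz": [30.2, 6.8, 0], "roll": 0, "grip": 0}, {"xyz": [30.2, 6.8, 0], "roll": 0, "grip": 0}])

```text
time_s: 13.58
position: [0.5541, -0.1034, 0.1274]
tcp_rot: [[-0.097, 0.995, -0.003], [0.995, 0.097, 0.001], [0.002, -0.002, -1.0]]
force: [0.4, 0.2, -1.9]
opening: 0.677
grasp_force: 30.0
```

Request:
move_arm(increments=[{"xyz": [15, 3.4, 0], "roll": 0, "grip": 0}, {"xyz": [0, 0, 20], "roll": 0, "grip": 0}, {"xyz": [0, 0, 20], "roll": 0, "grip": 0}, {"xyz": [0, 0, 20], "roll": 0, "grip": 0}, {"xyz": [0, 0, 10], "roll": 0, "grip": 0}])

```text
time_s: 14.0
position: [0.555, -0.089, 0.0557]
tcp_rot: [[-0.098, 0.995, -0.005], [0.995, 0.098, 0.002], [0.003, -0.005, -1.0]]
force: [-1.2, -0.1, -1.9]
opening: 0.68
grasp_force: 30.0
```

Request:
move_arm(increments=[{"xyz": [0, 0, 5], "roll": 0, "grip": 0}, {"xyz": [0, 0, 5], "roll": 0, "grip": 0}, {"xyz": [0, 0, 5], "roll": 0, "grip": 0}, {"xyz": [0, 0, 5], "roll": 0, "grip": 0}])

```text
time_s: 14.33
position: [0.5578, -0.0913, 0.0385]
tcp_rot: [[-0.097, 0.995, 0.001], [0.995, 0.097, -0.0], [-0.001, 0.001, -1.0]]
force: [-0.6, -0.4, -1.9]
opening: 0.68
grasp_force: 30.0
```

Request:
move_arm(increments=[{"xyz": [0, 0, 3], "roll": 0, "grip": 0}, {"xyz": [0, 0, 3], "roll": 0, "grip": 0}, {"xyz": [0, 0, 2], "roll": 0, "grip": 0}])

```text
time_s: 14.58
position: [0.5576, -0.0913, 0.0304]
tcp_rot: [[-0.096, 0.995, 0.001], [0.995, 0.096, -0.0], [-0.0, 0.001, -1.0]]
force: [0.6, -0.7, -1.7]
opening: 0.682
grasp_force: 30.0
```

Request:
move_arm(increments=[{"xyz": [0, 0, 2], "roll": 0, "grip": 0}, {"xyz": [0, 0, 0], "roll": 0, "grip": 0}])

```text
time_s: 14.75
position: [0.5576, -0.0917, 0.0296]
tcp_rot: [[-0.097, 0.995, 0.001], [0.995, 0.097, -0.001], [-0.001, 0.001, -1.0]]
force: [-1.6, -1.2, 9.7]
opening: 0.681
grasp_force: 30.0
```

Request:
move_arm(increments=[{"xyz": [0, 0, 0], "roll": 0, "grip": 95}, {"xyz": [0, 0, 0], "roll": 0, "grip": 95}, {"xyz": [0, 0, 0], "roll": 0, "grip": 95}, {"xyz": [0, 0, 0], "roll": 0, "grip": 95}, {"xyz": [0, 0, 0], "roll": 0, "grip": 95}])

```text
time_s: 15.17
position: [0.5573, -0.091, 0.0282]
tcp_rot: [[-0.097, 0.995, -0.0], [0.995, 0.097, 0.0], [0.0, -0.0, -1.0]]
force: [0.1, -0.4, -0.2]
opening: 0.921
grasp_force: 0.0
```

Request:
move_arm(increments=[{"xyz": [0, 0, -20], "roll": 0, "grip": 95}, {"xyz": [0, 0, -35], "roll": 0, "grip": 70}, {"xyz": [0, 0, -40], "roll": 0, "grip": 70}, {"xyz": [0, 0, -40], "roll": 0, "grip": 70}, {"xyz": [0, 0, -40], "roll": 0, "grip": 70}])

```text
time_s: 15.58
position: [0.5567, -0.0908, 0.2046]
tcp_rot: [[-0.097, 0.995, -0.001], [0.995, 0.097, 0.001], [0.001, -0.001, -1.0]]
force: [1.6, 0.2, -0.6]
opening: 0.748
grasp_force: 0.0
```

```bash
python3 - <<'E'
from m import *
s=bot.read_state();print(s["position"],s["time_s"])
for n in("side","top"):
    im,d=bot.capture(n);np.savez(f"/tmp/{n}.npz",im=im,d=d);W=cloud(n,d)
    cv2.imwrite(f"pics/{n}2.png",im[:,:,::-1])
    C=im.astype(int);g=(np.ptp(C,2)<30)&(C.mean(2)>60)
    k=g&(W[...,0]>.43)&(W[...,0]<.68)&(W[...,1]>-.12)&(W[...,1]<.13)&(W[...,2]>.007)&(W[...,2]<.025)
    P=W[k];A=np.c_[P[:,:2],np.ones(len(P))];f=np.linalg.lstsq(A,P[:,2],rcond=None)[0]
    print(n,len(P),rect(P),"slope",f[:2]*57.3,"z",np.median(P[:,2]))
    for l in("blank_long","blank_short"):
        for r in bot.trace(l,n)[:3]:
            Q=W[r["mask"]];Q=Q[np.isfinite(Q).all(1)];Q0=np.median(Q,0);Q=Q[(abs(Q[:,2]-np.percentile(Q[:,2],80))<.008)]
            print(n,l,round(r["conf"],2),Q0,len(Q),rect(Q),np.median(Q[:,2]))
E
```

```text
[ 0.5567 -0.0908  0.2046] 15.5833
side 2705 (array([546.3539,   3.5801]), array([179.989 , 176.6304]), 5.895066261291504) slope [-0.0863  0.0381] z 0.012032529472699503
side blank_long 0.57 [ 0.5338 -0.3053  0.0368] 732 (array([ 542.8972, -303.3833]), array([ 36.8375, 120.6956]), 3.0513041019439697) 0.037767641360822016
side blank_long 0.25 [ 0.7706 -0.0792  0.0208] 691 (array([790.895 , -99.1306]), array([260.6524,  87.098 ]), 85.53588104248047) 0.02233578357993204
side blank_short 0.56 [ 0.4643 -0.2985  0.0369] 518 (array([ 470.8039, -291.7433]), array([36.8055, 80.7517]), 7.535708427429199) 0.038170922099259694
top 1525 (array([578.7499,  43.6136]), array([145.7378, 226.1376]), 43.22507858276367) slope [-0.0493 -0.0747] z 0.013641291527721599
top blank_long 0.61 [ 0.5427 -0.3     0.0386] 501 (array([ 545.5587, -301.6157]), array([ 35.2902, 119.1504]), 3.2231061458587646) 0.03948847545079052
top blank_short 0.59 [ 0.4712 -0.2861  0.0392] 295 (array([ 471.2717, -289.7853]), array([31.9868, 76.647 ]), 7.657741069793701) 0.03939812914815466
```

View pics/top2.png

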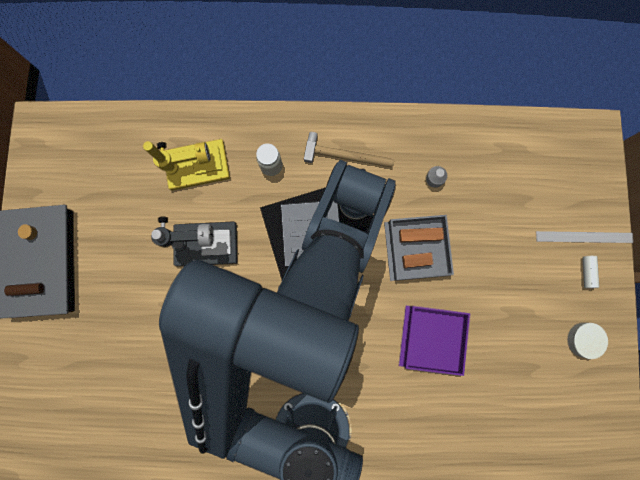

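Request:
move_arm(increments=[{"xyz": [0, 0, 0], "roll": 0.043, "grip": 57}, {"xyz": [-33, -2.9, 0], "roll": 0, "grip": 57}, {"xyz": [-33, -2.9, 0], "roll": 0, "grip": 57}, {"xyz": [-33, -3, 0], "roll": 0, "grip": 57}, {"xyz": [-33, -3, 0], "roll": 0, "grip": 57}])

```text
time_s: 16.3
position: [0.5513, -0.2239, 0.2007]
tcp_rot: [[-0.055, 0.998, -0.004], [0.998, 0.055, 0.003], [0.003, -0.004, -1.0]]
force: [0.7, -0.8, 0.3]
opening: 0.581
grasp_force: 0.0
```

Request:
move_arm(increments=[{"xyz": [-33, -3, 0], "roll": 0, "grip": 57}, {"xyz": [-33, -3, 0], "roll": 0, "grip": 57}, {"xyz": [-33, -3, 0], "roll": 0, "grip": 57}, {"xyz": [-33, -3, 0], "roll": 0, "grip": 57}, {"xyz": [0, 0, 30], "roll": 0, "grip": 57}])

```text
time_s: 16.72
position: [0.5501, -0.3657, 0.1762]
tcp_rot: [[-0.049, 0.999, 0.009], [0.999, 0.049, -0.012], [-0.012, 0.008, -1.0]]
force: [1.6, -1.8, 0.7]
opening: 0.572
grasp_force: 0.0
```

Request:
move_arm(increments=[{"xyz": [0, 0, 35], "roll": 0, "grip": 57}, {"xyz": [0, 0, 25], "roll": 0, "grip": 57}, {"xyz": [0, 0, 10], "roll": 0, "grip": 57}, {"xyz": [0, 0, 0], "roll": 0, "grip": 57}, {"xyz": [0, 0, 0], "roll": 0, "grip": 57}])

```text
time_s: 17.13
position: [0.5474, -0.3555, 0.102]
tcp_rot: [[-0.054, 0.999, -0.002], [0.999, 0.054, 0.002], [0.002, -0.002, -1.0]]
force: [-0.5, 0.1, -0.2]
opening: 0.57
grasp_force: 0.0
```

```bash
python3 - <<'E'
from m import *
s=bot.read_state();print(s["position"],s["tcp_rot"],s["opening"],s["time_s"])
for n in("side","top"):
    im,d=bot.capture(n);W=cloud(n,d);cv2.imwrite(f"pics/{n}3.png",im[:,:,::-1])
    C=im.astype(int)
    k=(C[...,0]-C[...,2]>35)&(W[...,0]>.42)&(W[...,0]<.6)&(W[...,1]>-.38)&(W[...,1]<-.22)&(W[...,2]>.03)&(W[...,2]<.046)
    for lo,hi in((.42,.508),(.508,.6)):
        P=W[k&(W[...,0]>lo)&(W[...,0]<hi)]
        if len(P)>20:print(n,len(P),rect(P),np.median(P[:,2]))
E
```

```text
[ 0.5474 -0.3555  0.102 ] [[-0.0542  0.9985 -0.0019]
 [ 0.9985  0.0542  0.0017]
 [ 0.0018 -0.0018 -1.    ]] 0.570376138753169 17.1333
side 487 (array([ 470.4305, -291.3385]), array([35.6721, 80.8313]), 6.288445472717285) 0.03795164301391601
side 229 (array([ 545.7727, -290.0104]), array([150.2346,  56.1064]), 80.53140258789062) 0.03738460167440979
```

Request:
move_arm(increments=[{"xyz": [0, 0, 25], "roll": 0, "grip": 57}, {"xyz": [0, 0, 25], "roll": 0, "grip": 57}, {"xyz": [0, 0, 15], "roll": 0, "grip": 57}, {"xyz": [0, 0, 10], "roll": 0, "grip": 57}, {"xyz": [0, 0, 0], "roll": 0, "grip": 57}])

```text
time_s: 17.65
position: [0.5475, -0.3555, 0.0276]
tcp_rot: [[-0.054, 0.999, -0.001], [0.999, 0.054, 0.001], [0.001, -0.001, -1.0]]
force: [0.4, -0.4, 0.7]
opening: 0.571
grasp_force: 0.0
```

Request:
move_arm(increments=[{"xyz": [0, 0, 0], "roll": 0, "grip": 0}, {"xyz": [0, 0, 0], "roll": 0, "grip": 0}, {"xyz": [0, 0, 0], "roll": 0, "grip": 0}, {"xyz": [0, 0, 0], "roll": 0, "grip": 0}, {"xyz": [0, 0, 0], "roll": 0, "grip": 0}])

```text
time_s: 18.07
position: [0.5486, -0.3567, 0.0299]
tcp_rot: [[-0.054, 0.999, 0.002], [0.999, 0.054, -0.002], [-0.002, 0.002, -1.0]]
force: [-0.1, 0.3, 5.5]
opening: 0.387
grasp_force: 30.0
```

Request:
move_arm(increments=[{"xyz": [0, 0, -5], "roll": 0, "grip": 0}, {"xyz": [0, 0, -15], "roll": 0, "grip": 0}, {"xyz": [0, 0, -20], "roll": 0, "grip": 0}, {"xyz": [0, 0, -20], "roll": 0, "grip": 0}, {"xyz": [0, 0, -17], "roll": 0, "grip": 0}])

```text
time_s: 18.48
position: [0.5476, -0.3559, 0.1063]
tcp_rot: [[-0.054, 0.999, -0.0], [0.999, 0.054, 0.0], [0.0, -0.0, -1.0]]
force: [-0.7, -0.3, -1.4]
opening: 0.386
grasp_force: 30.0
```

Request:
move_arm(increments=[{"xyz": [15, -0.3, 0], "roll": 0, "grip": 0}, {"xyz": [30, -0.3, 0], "roll": 0, "grip": 0}, {"xyz": [35, -0.3, 0], "roll": 0, "grip": 0}, {"xyz": [35, -0.3, 0], "roll": 0, "grip": 0}, {"xyz": [35, -0.3, 0], "roll": 0, "grip": 0}])

```text
time_s: 18.9
position: [0.5364, -0.2034, 0.1042]
tcp_rot: [[-0.053, 0.999, -0.002], [0.999, 0.053, 0.002], [0.002, -0.002, -1.0]]
force: [0.1, 0.8, -1.3]
opening: 0.389
grasp_force: 30.0
```

Request:
move_arm(increments=[{"xyz": [35, -0.3, 0], "roll": 0, "grip": 0}, {"xyz": [35, -0.3, 0], "roll": 0, "grip": 0}, {"xyz": [35, -0.3, 0], "roll": 0, "grip": 0}, {"xyz": [35, -0.3, 0], "roll": 0, "grip": 0}, {"xyz": [35, -0.3, 0], "roll": 0, "grip": 0}])

```text
time_s: 19.32
position: [0.5252, -0.0288, 0.1044]
tcp_rot: [[-0.054, 0.999, -0.003], [0.999, 0.054, 0.001], [0.001, -0.003, -1.0]]
force: [-0.0, 0.3, -1.3]
opening: 0.388
grasp_force: 30.0
```

Request:
move_arm(increments=[{"xyz": [35, -0.3, 0], "roll": 0, "grip": 0}, {"xyz": [35, -0.3, 0], "roll": 0, "grip": 0}, {"xyz": [35, -0.3, 0], "roll": 0, "grip": 0}, {"xyz": [25, -0.3, 0], "roll": 0, "grip": 0}, {"xyz": [15, -0.3, 0], "roll": 0, "grip": 0}])

```text
time_s: 19.73
position: [0.515, 0.1167, 0.1043]
tcp_rot: [[-0.057, 0.998, -0.003], [0.998, 0.057, 0.001], [0.001, -0.003, -1.0]]
force: [-0.2, -0.2, -0.3]
opening: 0.387
grasp_force: 30.0
```

```bash
python3 - <<'E'
from m import *
s=bot.read_state();print(s["position"],s["tcp_rot"],s["opening"],s["time_s"],s["force"])
for n in("side","top"):
    im,d=bot.capture(n);W=cloud(n,d);C=im.astype(int)
    if n=="side": cv2.imwrite("pics/side4.png",cv2.resize(im[90:290,200:440,::-1],None,fx=3,fy=3))
    k=(C[...,0]-C[...,2]>35)&(W[...,0]>.44)&(W[...,0]<.58)&(W[...,1]>.1)&(W[...,1]<.34)&(W[...,2]>.06)&(W[...,2]<.14)
    P=W[k]
    if len(P)>20:
        T=P[P[:,2]>np.percentile(P[:,2],60)-.006];print(n,len(P),len(T),rect(T),np.percentile(P[:,2],[5,50,95]),T[:,1].min(),T[:,1].max())
        f=np.polyfit(T[:,1],T[:,2],1);print("tilt",f[0]*57.3)
    print([ (round(r["conf"],2),c2w(n,r["at"])) for l in("foot_tip","gauge_anvil") for r in bot.spot_in(l,n)[:2]])
E
```

```text
[0.515  0.1167 0.1043] [[-0.0569  0.9984 -0.0035]
 [ 0.9984  0.0569  0.0007]
 [ 0.0009 -0.0034 -1.    ]] 0.38680356172335395 19.7333 [-0.2085 -0.1818 -0.294 ]
side 76 60 (array([511.1753, 187.4927]), array([ 38.6955, 173.5237]), 9.179116249084473) [0.0812 0.1121 0.1261] 0.10478354590795888 0.2762298602739632
tilt 2.2285447378488175
[(0.7, array([0.493 , 0.331 , 0.0759])), (0.67, array([0.7459, 0.3125, 0.0401]))]
[(0.74, array([0.7284, 0.3587, 0.0385])), (0.66, array([0.5015, 0.3435, 0.0347]))]
```

View pics/side4.png

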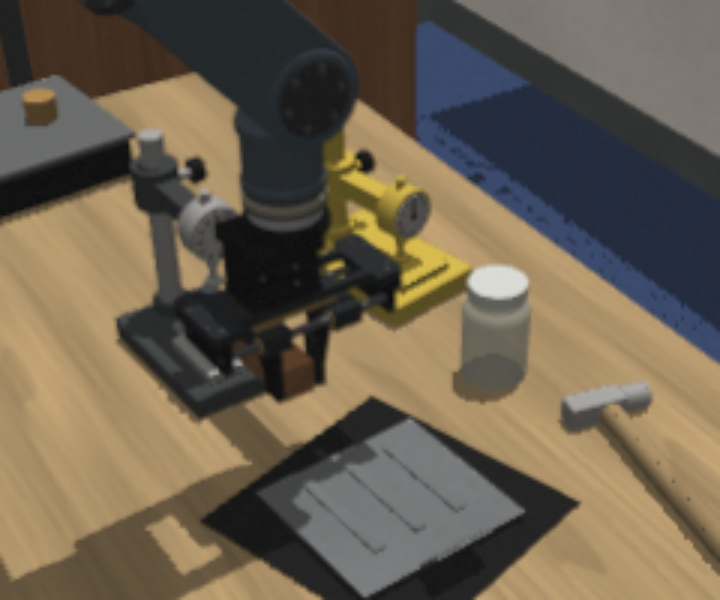

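Request:
move_arm(increments=[{"xyz": [0, 0, 15], "roll": 0, "grip": 0}, {"xyz": [0, 0, 15], "roll": 0, "grip": 0}, {"xyz": [0, 0, 8], "roll": 0, "grip": 0}, {"xyz": [0, 0, 0], "roll": 0, "grip": 0}, {"xyz": [0, 0, 0], "roll": 0, "grip": 0}])

```text
time_s: 20.45
position: [0.5177, 0.1123, 0.0669]
tcp_rot: [[-0.053, 0.999, -0.001], [0.999, 0.053, -0.0], [0.0, -0.001, -1.0]]
force: [0.5, -0.1, -0.6]
opening: 0.39
grasp_force: 30.0
```

Request:
move_arm(increments=[{"xyz": [16, 0.4, 0], "roll": 0, "grip": 0}, {"xyz": [20, 0.4, 0], "roll": 0, "grip": 0}, {"xyz": [20, 0.4, 0], "roll": 0, "grip": 0}, {"xyz": [16, 0.4, 0], "roll": 0, "grip": 0}, {"xyz": [8, 0.4, 0], "roll": 0, "grip": 0}])

```text
time_s: 20.87
position: [0.5161, 0.1946, 0.0682]
tcp_rot: [[-0.055, 0.998, 0.002], [0.998, 0.055, 0.001], [0.001, 0.002, -1.0]]
force: [0.4, 0.2, -1.6]
opening: 0.388
grasp_force: 30.0
```

```bash
python3 - <<'E'
from m import *
s=bot.read_state();print(s["position"],s["time_s"],s["force"])
im,d=bot.capture("side");W=cloud("side",d)
cv2.imwrite("pics/side5.png",cv2.resize(im[110:260,210:360,::-1],None,fx=4,fy=4,interpolation=cv2.INTER_CUBIC))
im,d=bot.capture("top");W=cloud("top",d)
P=W[(W[...,0]>.4)&(W[...,0]<.62)&(W[...,1]>.2)&(W[...,1]<.4)&(W[...,2]>.03)&(W[...,2]<.25)]
print(len(P))
cv2.imwrite("pics/top5.png",cv2.resize(im[180:300,130:330,::-1],None,fx=4,fy=4,interpolation=cv2.INTER_CUBIC))
E
```

```text
[0.5161 0.1946 0.0682] 20.8667 [ 0.367   0.1714 -1.5643]
727
```

View pics/side5.png

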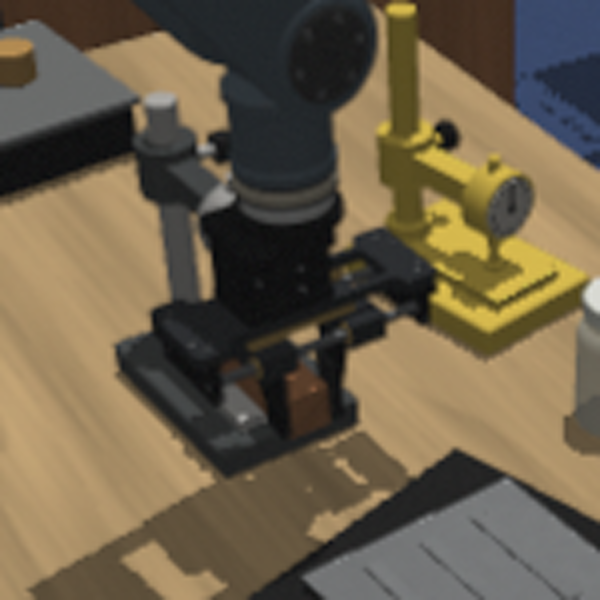

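Request:
move_arm(increments=[{"xyz": [5, 0, 0], "roll": 0, "grip": 0}, {"xyz": [5, 0, 0], "roll": 0, "grip": 0}, {"xyz": [5, 0, 0], "roll": 0, "grip": 0}, {"xyz": [4, 0, 0], "roll": 0, "grip": 0}, {"xyz": [0, 0, 0], "roll": 0, "grip": 0}])

```text
time_s: 21.38
position: [0.5146, 0.2125, 0.0673]
tcp_rot: [[-0.054, 0.999, 0.0], [0.999, 0.054, 0.0], [0.0, 0.0, -1.0]]
force: [-0.8, -0.5, -0.4]
opening: 0.386
grasp_force: 30.0
```

Request:
move_arm(increments=[{"xyz": [0, 0, 2], "roll": 0, "grip": 0}, {"xyz": [0, 0, 2], "roll": 0, "grip": 0}, {"xyz": [0, 0, 1], "roll": 0, "grip": 0}, {"xyz": [0, 0, 0], "roll": 0, "grip": 0}, {"xyz": [0, 0, 0], "roll": 0, "grip": 0}])

```text
time_s: 21.8
position: [0.5144, 0.2119, 0.0621]
tcp_rot: [[-0.054, 0.999, -0.0], [0.999, 0.054, -0.0], [-0.0, -0.0, -1.0]]
force: [-0.5, 0.5, -1.5]
opening: 0.384
grasp_force: 30.0
```

Lower in 1 mm steps until contact.

Request:
move_arm(increments=[{"xyz": [0, 0, 1], "roll": 0, "grip": 0}, {"xyz": [0, 0, 0], "roll": 0, "grip": 0}, {"xyz": [0, 0, 0], "roll": 0, "grip": 0}])

```text
time_s: 22.05
position: [0.5145, 0.212, 0.0612]
tcp_rot: [[-0.054, 0.999, -0.0], [0.999, 0.054, 0.0], [0.0, -0.0, -1.0]]
force: [0.4, -0.4, -1.6]
opening: 0.39
grasp_force: 30.0
```

Request:
move_arm(increments=[{"xyz": [0, 0, 1], "roll": 0, "grip": 0}, {"xyz": [0, 0, 0], "roll": 0, "grip": 0}, {"xyz": [0, 0, 0], "roll": 0, "grip": 0}])

```text
time_s: 22.3
position: [0.5147, 0.212, 0.0607]
tcp_rot: [[-0.054, 0.999, 0.0], [0.999, 0.054, -0.0], [-0.0, 0.0, -1.0]]
force: [-1.1, 0.3, 3.0]
opening: 0.382
grasp_force: 30.0
```

Request:
move_arm(increments=[{"xyz": [0, 0, 1], "roll": 0, "grip": 0}, {"xyz": [0, 0, 0], "roll": 0, "grip": 0}, {"xyz": [0, 0, 0], "roll": 0, "grip": 0}])

```text
time_s: 22.55
position: [0.5147, 0.2119, 0.0605]
tcp_rot: [[-0.054, 0.999, 0.001], [0.999, 0.054, -0.0], [-0.0, 0.001, -1.0]]
force: [-2.0, -2.1, 9.4]
opening: 0.388
grasp_force: 30.0
```

Request:
move_arm(increments=[{"xyz": [0, 0, -1], "roll": 0, "grip": 60}, {"xyz": [0, 0, 0], "roll": 0, "grip": 60}, {"xyz": [0, 0, 0], "roll": 0, "grip": 60}, {"xyz": [0, 0, 0], "roll": 0, "grip": 60}, {"xyz": [0, 0, 0], "roll": 0, "grip": 60}])

```text
time_s: 22.97
position: [0.5145, 0.2121, 0.0599]
tcp_rot: [[-0.054, 0.999, -0.0], [0.999, 0.054, -0.0], [-0.0, -0.0, -1.0]]
force: [0.7, 0.6, 1.1]
opening: 0.589
grasp_force: 0.0
```

Request:
move_arm(increments=[{"xyz": [-15, 0, 0], "roll": 0, "grip": 60}, {"xyz": [-30, 0, 0], "roll": 0, "grip": 60}, {"xyz": [-35, 0, 0], "roll": 0, "grip": 60}, {"xyz": [-35, 0, 0], "roll": 0, "grip": 60}, {"xyz": [-35, 0, 0], "roll": 0, "grip": 60}])

```text
time_s: 23.38
position: [0.5225, 0.0612, 0.06]
tcp_rot: [[-0.055, 0.998, -0.0], [0.998, 0.055, 0.0], [0.0, -0.0, -1.0]]
force: [-0.1, -0.4, -0.8]
opening: 0.603
grasp_force: 0.0
```

```bash
cat > g.py <<'E'
from m import *
def look(tag):
    s=bot.read_state();print(s["position"],s["time_s"],s["opening"])
    for n in("side","top"):
        im,d=bot.capture(n);W=cloud(n,d);C=im.astype(int)
        cv2.imwrite(f"pics/{n}{tag}.png",im[:,:,::-1])
        X,Y,Z=W[...,0],W[...,1],W[...,2]
        k=(C[...,0]-C[...,2]>35)&(X>.45)&(X<.57)&(Y>.17)&(Y<.36)&(Z>.045)&(Z<.085)
        P=W[k];T=P[P[:,2]>.062]
        if len(T)>15:
            f=np.polyfit(T[:,1],T[:,2],1);print(n,"blank",len(T),rect(T),np.median(T[:,2]),"slope",f[0]*57.3,T[:,1].min(),T[:,1].max())
        k=(X>.49)&(X<.525)&(Y>.30)&(Y<.335)&(Z>.1)&(Z<.2)
        P=W[k];P=P[P[:,2]>np.percentile(P[:,2],75)-.006] if len(P) else P
        if len(P):print(n,"arm",len(P),np.median(P,0),P.min(0),P.max(0))
        k=(X>.47)&(X<.55)&(Y>.24)&(Y<.30)&(Z>.09)&(Z<.25)
        P=W[k];
        if len(P):print(n,"dial",len(P),P.min(0),P.max(0))
if __name__=="__main__":
    import sys;look(sys.argv[1])
E
python3 g.py 6
```

```text
[0.5225 0.0612 0.06  ] 23.3833 0.6029577844342612
side blank 272 (array([508.9852, 265.8566]), array([ 35.2279, 122.6352]), 3.4222846031188965) 0.06863672079480765 slope -0.06069174997715446 0.20454058912502596 0.32662076821229197
side arm 43 [0.507  0.3219 0.1832] [0.4962 0.3059 0.1805] [0.5207 0.3345 0.1863]
side dial 408 [0.4826 0.2512 0.1079] [0.5399 0.2863 0.2113]
top blank 19 (array([528.3909, 222.7454]), array([28.2308,  3.4563]), 89.05502319335938) 0.07063719480996844 slope -8.923536753504363 0.20860338353557453 0.2368370453222847
top dial 112 [0.5162 0.2589 0.157 ] [0.5427 0.2935 0.2042]
```

Request:
move_arm(increments=[{"xyz": [0, 0, -40], "roll": 0, "grip": 60}, {"xyz": [0, 0, -40], "roll": 0, "grip": 60}, {"xyz": [0, 0, -40], "roll": 0, "grip": 60}, {"xyz": [0, 0, -40], "roll": 0, "grip": 60}, {"xyz": [0, 0, -40], "roll": 0, "grip": 60}])

```text
time_s: 23.9
position: [0.5219, 0.0632, 0.2618]
tcp_rot: [[-0.054, 0.999, -0.001], [0.999, 0.054, 0.0], [0.001, -0.001, -1.0]]
force: [1.4, 0.0, -0.3]
opening: 0.598
grasp_force: 0.0
```

Request:
move_arm(increments=[{"xyz": [0, 0, -40], "roll": 0, "grip": 60}, {"xyz": [31.5, 0, 0], "roll": 0, "grip": 60}, {"xyz": [31.5, 0, 0], "roll": 0, "grip": 60}, {"xyz": [31.5, 0, 0], "roll": 0, "grip": 60}, {"xyz": [31.5, 0, 0], "roll": 0, "grip": 60}])

```text
time_s: 24.32
position: [0.5151, 0.1901, 0.3006]
tcp_rot: [[-0.054, 0.999, 0.0], [0.999, 0.054, 0.0], [0.0, 0.0, -1.0]]
force: [0.3, -0.2, -0.0]
opening: 0.597
grasp_force: 0.0
```

Request:
move_arm(increments=[{"xyz": [31.5, 0, 0], "roll": 0, "grip": 60}, {"xyz": [31.5, 0, 0], "roll": 0, "grip": 60}, {"xyz": [31.5, 0, 0], "roll": 0, "grip": 60}, {"xyz": [31.5, 0, 0], "roll": 0, "grip": 60}, {"xyz": [0, 0, 0], "roll": 0, "grip": 60}])

```text
time_s: 24.73
position: [0.5075, 0.3199, 0.2998]
tcp_rot: [[-0.06, 0.998, -0.0], [0.998, 0.06, 0.004], [0.004, -0.0, -1.0]]
force: [0.8, -0.6, -0.3]
opening: 0.6
grasp_force: 0.0
```

Request:
move_arm(increments=[{"xyz": [0, 0, 0], "roll": 0, "grip": 60}, {"xyz": [0, 0, 0], "roll": 0, "grip": 60}])

```text
time_s: 24.9
position: [0.5083, 0.3141, 0.2998]
tcp_rot: [[-0.055, 0.998, -0.001], [0.998, 0.055, -0.001], [-0.001, -0.001, -1.0]]
force: [0.7, -0.7, 0.0]
opening: 0.598
grasp_force: 0.0
```

Request:
move_arm(increments=[{"xyz": [0, 0, 30], "roll": 0, "grip": 60}, {"xyz": [0, 0, 30], "roll": 0, "grip": 60}, {"xyz": [0, 0, 25], "roll": 0, "grip": 60}, {"xyz": [0, 0, 15], "roll": 0, "grip": 60}, {"xyz": [0, 0, 5], "roll": 0, "grip": 60}])

```text
time_s: 25.32
position: [0.5073, 0.3117, 0.1922]
tcp_rot: [[-0.052, 0.999, -0.006], [0.999, 0.052, -0.003], [-0.002, -0.006, -1.0]]
force: [-0.3, -0.3, 0.5]
opening: 0.596
grasp_force: 0.0
```

Request:
move_arm(increments=[{"xyz": [0, 0, 7], "roll": 0, "grip": 60}, {"xyz": [0, 0, 7], "roll": 0, "grip": 60}, {"xyz": [0, 0, 5], "roll": 0, "grip": 60}, {"xyz": [0, 0, 0], "roll": 0, "grip": 60}])

```text
time_s: 25.65
position: [0.509, 0.3136, 0.176]
tcp_rot: [[-0.054, 0.999, -0.0], [0.999, 0.054, -0.0], [-0.0, -0.0, -1.0]]
force: [-0.3, -0.3, -0.1]
opening: 0.6
grasp_force: 0.0
```

Request:
move_arm(increments=[{"xyz": [0, 0, 0], "roll": 0, "grip": 0}, {"xyz": [0, 0, 0], "roll": 0, "grip": 0}, {"xyz": [0, 0, 0], "roll": 0, "grip": 0}, {"xyz": [0, 0, 0], "roll": 0, "grip": 0}, {"xyz": [0, 0, 0], "roll": 0, "grip": 0}])

```text
time_s: 26.07
position: [0.5106, 0.3142, 0.1768]
tcp_rot: [[-0.055, 0.999, 0.004], [0.999, 0.055, 0.001], [0.0, 0.004, -1.0]]
force: [6.5, 0.1, -4.5]
opening: 0.305
grasp_force: 3.8
```

Request:
move_arm(increments=[{"xyz": [0, 0, 0], "roll": 0, "grip": 0}, {"xyz": [0, 0, 0], "roll": 0, "grip": 0}, {"xyz": [0, 0, 0], "roll": 0, "grip": 0}])

```text
time_s: 26.32
position: [0.512, 0.3142, 0.1769]
tcp_rot: [[-0.055, 0.998, 0.006], [0.999, 0.055, 0.001], [0.001, 0.006, -1.0]]
force: [4.9, -0.3, -2.3]
opening: 0.276
grasp_force: 30.0
```

Request:
move_arm(increments=[{"xyz": [0, 0, 3], "roll": 0, "grip": 0}, {"xyz": [0, 0, 5], "roll": 0, "grip": 0}, {"xyz": [0, 0, 6], "roll": 0, "grip": 0}, {"xyz": [0, 0, 6], "roll": 0, "grip": 0}, {"xyz": [0, 0, 6], "roll": 0, "grip": 0}])

```text
time_s: 26.73
position: [0.512, 0.3143, 0.1518]
tcp_rot: [[-0.055, 0.998, 0.007], [0.999, 0.055, 0.001], [0.001, 0.007, -1.0]]
force: [4.2, -1.5, 5.8]
opening: 0.275
grasp_force: 30.0
```

Request:
move_arm(increments=[{"xyz": [0, 0, 6], "roll": 0, "grip": 0}, {"xyz": [0, 0, 3], "roll": 0, "grip": 0}, {"xyz": [0, 0, 0], "roll": 0, "grip": 0}, {"xyz": [0, 0, 0], "roll": 0, "grip": 0}])

```text
time_s: 27.07
position: [0.5119, 0.3143, 0.1418]
tcp_rot: [[-0.055, 0.998, 0.006], [0.999, 0.055, 0.001], [0.001, 0.006, -1.0]]
force: [5.6, -0.3, -1.4]
opening: 0.272
grasp_force: 30.0
```

```bash
python3 g.py 7; python3 - <<'E'
import cv2
im=cv2.imread("pics/side7.png");cv2.imwrite("pics/side7c.png",cv2.resize(im[110:230,220:340],None,fx=5,fy=5,interpolation=cv2.INTER_CUBIC))
E
```

```text
[0.5119 0.3143 0.1418] 27.0667 0.2719383782993553
side blank 235 (array([508.6843, 263.3116]), array([ 35.5996, 123.0302]), 1.128280758857727) 0.06896667730779468 slope -0.15410939243386795 0.20206352364822322 0.3247469961119288
side arm 29 [0.5211 0.3086 0.1677] [0.4905 0.3002 0.1584] [0.525  0.3195 0.1773]
side dial 847 [0.4701 0.2515 0.0919] [0.5498 0.2999 0.25  ]
top blank 278 (array([511.4861, 254.9774]), array([34.2009, 96.726 ]), 2.8999993801116943) 0.0702207782567694 slope -0.02671455387431057 0.20631107026500195 0.30241331136673416
top arm 8 [0.5152 0.3059 0.151 ] [0.5063 0.3045 0.1494] [0.5243 0.3064 0.1561]
top dial 596 [0.4701 0.2573 0.1138] [0.5499 0.2978 0.2495]
```

View pics/side7c.png

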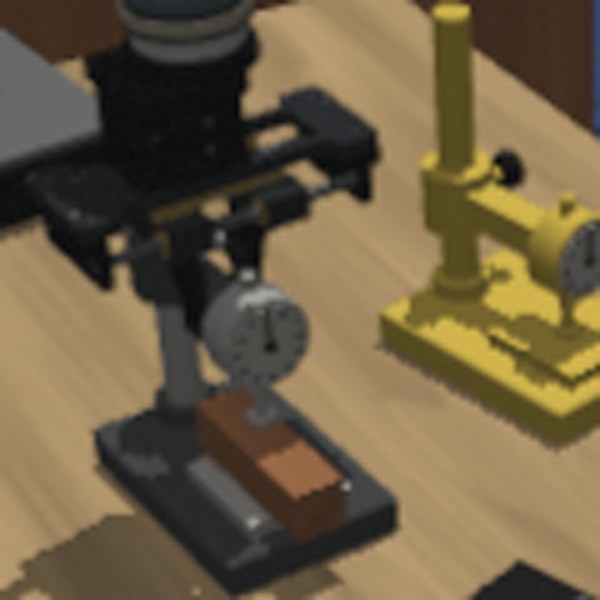

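Request:
move_arm(increments=[{"xyz": [0, 0, 1.5], "roll": 0, "grip": 0}, {"xyz": [0, 0, 1.5], "roll": 0, "grip": 0}])

```text
time_s: 27.33
position: [0.512, 0.3143, 0.1396]
tcp_rot: [[-0.055, 0.998, 0.007], [0.999, 0.055, 0.001], [0.001, 0.007, -1.0]]
force: [5.0, -1.9, 5.4]
opening: 0.274
grasp_force: 30.0
```

Request:
move_arm(increments=[{"xyz": [0, 0, 1.5], "roll": 0, "grip": 0}, {"xyz": [0, 0, 1.5], "roll": 0, "grip": 0}])

```text
time_s: 27.5
position: [0.512, 0.3143, 0.1366]
tcp_rot: [[-0.055, 0.998, 0.007], [0.999, 0.055, 0.001], [0.001, 0.007, -1.0]]
force: [4.8, -1.7, 4.4]
opening: 0.274
grasp_force: 30.0
```

Request:
move_arm(increments=[{"xyz": [0, 0, 1.5], "roll": 0, "grip": 0}, {"xyz": [0, 0, 1.5], "roll": 0, "grip": 0}])

```text
time_s: 27.67
position: [0.512, 0.3143, 0.1338]
tcp_rot: [[-0.055, 0.998, 0.007], [0.999, 0.055, 0.001], [0.001, 0.007, -1.0]]
force: [4.0, -1.3, 6.6]
opening: 0.273
grasp_force: 30.0
```

```bash
python3 - <<'E'
from m import *
s=bot.read_state();print(s["position"],s["force"])
im,d=bot.capture("side");W=cloud("side",d);X,Y,Z=[W[...,i] for i in range(3)]
k=(X>.47)&(X<.55)&(Y>.24)&(Y<.31)&(Z>.072)&(Z<.2)
ys,xs=np.where(k)
for a in np.arange(.072,.2,.004):
    q=k&(Z>=a)&(Z<a+.004)
    if q.sum()>1:print("%.3f"%a,q.sum(),X[q].min().round(4),X[q].max().round(4),Y[q].min().round(4),Y[q].mean().round(4))
E
```

```text
[0.512  0.3143 0.1338] [ 3.9693 -1.2658  6.55  ]
0.072 13 0.4994 0.5192 0.2523 0.2739
0.076 7 0.5035 0.5154 0.2707 0.2757
0.084 4 0.5072 0.5132 0.2714 0.2745
0.088 4 0.508 0.5133 0.2702 0.2741
0.092 2 0.5108 0.5133 0.2699 0.2707
0.100 3 0.5156 0.5315 0.2597 0.2624
0.104 9 0.4975 0.522 0.2547 0.2576
0.108 13 0.4925 0.5341 0.2557 0.2585
0.112 19 0.4912 0.5385 0.2537 0.2578
0.116 20 0.4877 0.5323 0.2551 0.2628
0.120 27 0.4842 0.5425 0.2531 0.2639
0.124 27 0.4837 0.5352 0.2545 0.2617
0.128 30 0.4842 0.5416 0.2527 0.265
0.132 30 0.4827 0.5348 0.2549 0.2644
0.136 31 0.484 0.5409 0.2547 0.2709
0.140 42 0.4865 0.5372 0.2538 0.2752
0.144 30 0.4878 0.5328 0.2534 0.2675
0.148 48 0.4867 0.5332 0.2519 0.2743
0.152 45 0.4859 0.5317 0.2544 0.2779
0.156 36 0.4851 0.5332 0.2541 0.2781
0.160 23 0.4845 0.5365 0.2576 0.2927
0.164 14 0.4837 0.5334 0.2675 0.2903
0.168 11 0.4844 0.5371 0.273 0.2991
0.172 9 0.4888 0.5374 0.2945 0.3042
0.180 3 0.5263 0.5298 0.298 0.3003
0.184 2 0.4827 0.5467 0.2781 0.2791
0.188 17 0.4717 0.5491 0.2728 0.2769
0.192 28 0.4709 0.5477 0.2725 0.2779
0.196 37 0.474 0.5465 0.2708 0.2808
```

Request:
move_arm(increments=[{"xyz": [0, 0, 1.5], "roll": 0, "grip": 0}, {"xyz": [0, 0, 1.5], "roll": 0, "grip": 0}])

```text
time_s: 27.88
position: [0.512, 0.3143, 0.131]
tcp_rot: [[-0.055, 0.998, 0.007], [0.999, 0.055, 0.001], [0.001, 0.007, -1.0]]
force: [4.6, -2.3, 7.3]
opening: 0.274
grasp_force: 30.0
```

Request:
move_arm(increments=[{"xyz": [0, 0, 1.5], "roll": 0, "grip": 0}])

```text
time_s: 27.97
position: [0.5119, 0.3143, 0.1296]
tcp_rot: [[-0.055, 0.998, 0.007], [0.999, 0.055, 0.001], [0.001, 0.007, -1.0]]
force: [4.8, -1.0, 7.7]
opening: 0.273
grasp_force: 30.0
```

Request:
move_arm(increments=[{"xyz": [0, 0, 0], "roll": 0, "grip": 0}, {"xyz": [0, 0, 0], "roll": 0, "grip": 0}])

```text
time_s: 28.13
position: [0.5119, 0.3143, 0.1293]
tcp_rot: [[-0.055, 0.998, 0.007], [0.999, 0.055, 0.001], [0.001, 0.007, -1.0]]
force: [5.1, -1.6, 5.7]
opening: 0.277
grasp_force: 30.0
```

Request:
move_arm(increments=[{"xyz": [0, 0, 0], "roll": 0, "grip": 60}, {"xyz": [0, 0, 0], "roll": 0, "grip": 60}, {"xyz": [0, 0, 0], "roll": 0, "grip": 60}, {"xyz": [0, 0, 0], "roll": 0, "grip": 60}, {"xyz": [0, 0, 0], "roll": 0, "grip": 60}])

```text
time_s: 28.55
position: [0.5076, 0.3137, 0.1269]
tcp_rot: [[-0.054, 0.999, -0.003], [0.999, 0.054, -0.001], [-0.001, -0.003, -1.0]]
force: [0.0, 0.2, -0.6]
opening: 0.55
grasp_force: 0.0
```

Request:
move_arm(increments=[{"xyz": [0, 0, -10], "roll": 0, "grip": 60}, {"xyz": [0, 0, -25], "roll": 0, "grip": 60}, {"xyz": [0, 0, -35], "roll": 0, "grip": 60}, {"xyz": [0, 0, -40], "roll": 0, "grip": 60}, {"xyz": [0, 0, -40], "roll": 0, "grip": 60}])

```text
time_s: 28.97
position: [0.508, 0.3137, 0.2792]
tcp_rot: [[-0.054, 0.999, -0.002], [0.999, 0.054, -0.001], [-0.001, -0.002, -1.0]]
force: [0.7, 0.7, -0.1]
opening: 0.6
grasp_force: 0.0
```

Request:
move_arm(increments=[{"xyz": [0, 0, -20], "roll": 0, "grip": 60}, {"xyz": [-35, 0, 0], "roll": 0, "grip": 60}, {"xyz": [-35, 0, 0], "roll": 0, "grip": 60}, {"xyz": [-35, 0, 0], "roll": 0, "grip": 60}, {"xyz": [-35, 0, 0], "roll": 0, "grip": 60}])

```text
time_s: 29.38
position: [0.5159, 0.1731, 0.2986]
tcp_rot: [[-0.055, 0.998, 0.0], [0.998, 0.055, 0.0], [0.0, 0.0, -1.0]]
force: [0.8, 0.6, 0.2]
opening: 0.598
grasp_force: 0.0
```

Request:
move_arm(increments=[{"xyz": [-35, 0, 0], "roll": 0, "grip": 60}, {"xyz": [-35, 0, 0], "roll": 0, "grip": 60}, {"xyz": [-35, 0, 0], "roll": 0, "grip": 60}, {"xyz": [-35, 0, 0], "roll": 0, "grip": 60}, {"xyz": [-35, 0, 0], "roll": 0, "grip": 60}])

```text
time_s: 29.8
position: [0.5254, -0.002, 0.2984]
tcp_rot: [[-0.054, 0.999, -0.0], [0.999, 0.054, 0.0], [0.0, -0.0, -1.0]]
force: [0.4, 1.1, -0.4]
opening: 0.603
grasp_force: 0.0
```

```bash
python3 g.py 8; python3 - <<'E'
import cv2
im=cv2.imread("pics/side8.png");cv2.imwrite("pics/side8c.png",cv2.resize(im[110:230,220:340],None,fx=5,fy=5,interpolation=cv2.INTER_CUBIC))
E
```

```text
[ 0.5254 -0.002   0.2984] 29.8 0.6032156170958981
side blank 219 (array([508.8089, 263.9423]), array([ 34.082 , 121.9974]), 2.7704432010650635) 0.06886830830841399 slope -0.22985705157378933 0.20230152719225614 0.32510239234623234
side arm 45 [0.5056 0.3208 0.1367] [0.4961 0.3011 0.1323] [0.5215 0.3347 0.1398]
side dial 355 [0.4826 0.2502 0.0972] [0.5409 0.2888 0.1634]
top blank 302 (array([511.4141, 265.4712]), array([ 34.0391, 118.2622]), 2.833418369293213) 0.07023156817398994 slope -0.00448199484681172 0.20571839903852265 0.3242858516060796
top arm 111 [0.5106 0.3175 0.1379] [0.4996 0.3004 0.1335] [0.5246 0.3342 0.1434]
top dial 333 [0.4854 0.2574 0.107 ] [0.5424 0.2994 0.1664]
```

View pics/side8c.png

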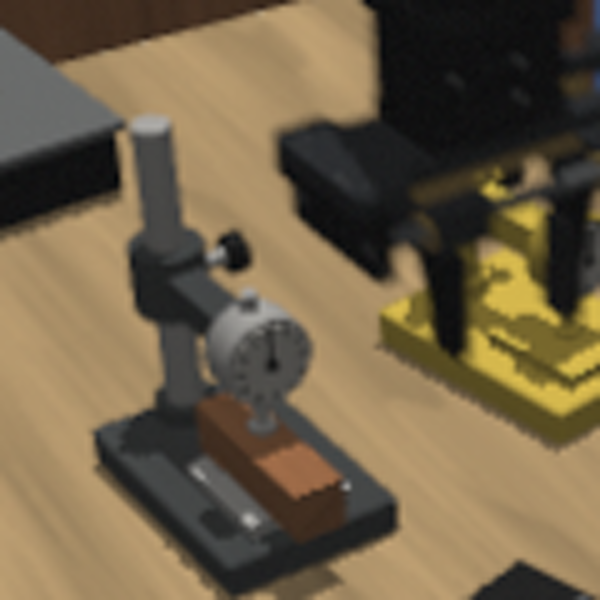

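```bash
python3 -c "
from rig import bot
print(bot.hand_in())"
```

```text
the job is handed in; nothing more can be done
None
```

I handed the job in at about 30 s (limit 61 s); no verdict came back. By the cameras, the lid tipped to about 20° with its back edge on the rim and now lies flat on the mat's centre. The long blank lies flat on the anvil under the foot, about 10 mm forward of its centre. The short blank is still in the tub, and the head is left with its foot pressed in about 6 mm. My first lift took the lid off level, so I re-seated it and gripped the tab again to tip it.

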